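# Copy a set length onto a spring tape measure and lock it

### The job

Copy the length set on the wooden gauge board onto the tape measure: lift the tape off its green tin, feel for the window in the board's steel plate with the tape's end hook and let the hook drop in, then back the case away against its spring until you can set it down upright on the cork-padded low ledge behind the brass step, and let go so that the spring holds it against the step. Only then press the red button on the case fully down so that the tape stays locked. Work gently, never pushing or pulling the tape, its hook or its button with more than about 15 N, and leave everything else where it is.

Things in the scene. Friction and masses are not known exactly. Their poses are not given: they have to be found in the camera images.
- tape: tape measure, upright black and yellow case 66 mm long (x), 34 wide (y), 60 high, 0.35 kg, flat parallel sides to grip from above; origin under the middle of its flat underside, z up. A level blade 16 mm wide leaves the +x face, its underside 12 mm above the case's underside, and ends in a hook. At first it stands on tin_rest, blade home, the hook hanging over the tin's edge
- hook (a point): lower end of the inner face (towards the case) of the hook at the blade's end: an upright steel tang 2 mm thick, 16 mm wide, that hangs 7.5 mm BELOW the case's underside. With the blade home it is 43 mm ahead (+x) of the tape's origin, 10 mm ahead of the case; it moves with the blade
- tape_blade (a joint): how far the blade is drawn out of the case, m; 0 home, at most 0.15. A spring draws it home with 2.3 N at 0, rising to 4 N at 0.12
- tape_lock (a joint): how far the red lock button is pressed, m; 0 up, 0.006 at its hard end stop. About 6 N moves it; from about 0.0035 its brake grips the blade and it pushes back (8 to 13 N in all). Let go, it stays down, at most easing back to about 0.0045; it counts as locked from 0.004
- lock_top (a point): middle of the top of the red round lock button (15 mm across) in the middle of the top of the case, 67 mm above the underside of the case when up; pressed straight down
- gauge_board: fixed wooden gauge board, 72 mm wide (y), 342 long; origin on the table, mid-width, under the brass step; z up, +x from the step along the board. Ledge with a thin cork pad, top 24 mm high, from x = -0.076 to 0 (bare wood, 21 high, to -0.092); at x = 0 a brass step face 10 mm high looks to -x; beyond it the top is nowhere over 34 mm high (37 at two small screws far along, 22 mm off mid-width)
- gauge_track: track of the board, same origin and axes as gauge_board. It carries a steel plate (top 34 mm high) with a window 14 mm long (x) by 30 wide (y) at mid-width, over a channel 24 mm deep. The window's near edge (thin red line) is fixed anywhere from x = 0.090 to 0.130: not tracked, to be felt or seen. It is solid 50 mm before and 90 after the window; nearer the step the channel may lie open
- tin_rest: fixed green flat tin 65 x 94 mm, 28 mm high, on which the tape stands at first; origin under its middle
- spool_blue: bystander: upright spool of blue thread, 31 mm across, 56 mm high; origin under its middle
- spool_yellow: bystander: upright spool of yellow thread, 33 mm across, 60 mm high; origin under its middle
- wax: bystander: round cake of beeswax, 35 mm across, 13 mm high; origin under its middle
- ledge (a point): where the origin of the tape belongs: on the cork pad of the ledge (24 mm high), mid-width, 33 mm before the step, so that the case's +x face bears on the step. The case's x then runs along the board's x, the blade passes 2 mm above the plate and the hook hangs in the window, pulled against its near edge by the spring

How it is judged:
By the outcome, as a careful person would: the job done as asked, in the order asked, and still so for the second after the job is handed in, with the robot touching nothing.
It also fails if it takes over 61 s, if anything falls off the work surface, if the arm or the gripper's body presses on something with over 40 N, if the wrist force passes 120 N, or if a joint passes its speed limit or range.

### The arm

A 6-joint arm with a two-finger parallel gripper is mounted at the origin on a cart in front of the work surface, level with it; the furniture and walls round the work are solid. World frame = base frame: x ahead of the robot, y to its left, z up, the work surface at z = 0. Lengths are in mm, angles in rad, forces in N, time in s.
With the tool pointing down it reaches from about 275 to 1000 mm from the base axis. Payload 8.4 kg.
Tool frame: the origin (TCP) lies at the very end of the fingers, on their centre line; the grasp point (between the pads) lies 19 mm behind it (r.pinch_z is the distance from the TCP to the grasp point, in mm); z points along the fingers, y is the line along which they close (so a half turn about z gives the same grasp; the last joint's range is limited). The gripper opens to 85 mm and grips with 20 to 120 N. Pads are 22 mm wide; open, the fingers measure 114 mm over their backs; the gripper's body (76 mm by 85 mm) begins 54 mm behind the grasp point. The pads swing forward as they close: fully open they stand 13 mm farther back than shut.
Start: joints at [-0.002, 0.353, 1.633, -0, 1.155, -0.002], TCP at [625.002, -0, 231.281] pointing down, gripper open.
Joint ranges: [-2.63, 2.63], [-0.92, 2.1], [0.06, 2.66], [-1.3, 4.44], [0, 2.69], [-3.02, 3.02]. Speed limits (rad/s): [2.22, 2.22, 2.79, 3.14, 3.14, 3.14].

### API

Orientations are given as [roll, pitch, yaw] about the fixed x, y, z axes, in that order (R = Rz(yaw) Ry(pitch) Rx(roll)).
In Python, from rig import r gives the robot as it stands.
- The arm moves only by the tool carry_out, never from a script. Its argument "series" is a list of rows, each a list of 7 numbers: the turn, a rotation vector about the tool's x, y, z as a fraction of full scale, then the shift along the tool's x, y, z as a fraction of full scale, then the gripper command: -1 is fully open, 1 is shut, values between are in proportion. A call has 1 to 8 rows; each row is the pose to reach, as a shift and turn from the pose commanded when the call began, along the tool's axes at that moment, turning the shorter way round; what a row does not reach only later rows make up. Full scale, the value 1, is 0.25 m for a shift and pi rad for a turn. A row lasts 1/8 s, in which the tool goes at most 62.5 mm and 10.7 degrees, less where a joint would pass 70% of its speed; a pose out of reach is approached as far as the arm can. A call with a number of a shift or a turn outside -1 to 1 is refused whole. A call with a gripper value outside its range is refused whole. The fingers move at their own pace and stop on an object; "force" is the grip in N (left out, the last holds). Time passes only in rows, so rows that repeat a pose let the fingers close. It gives the time, the measured TCP pose, the force, the opening and the grip force at its end, in the units of the state.
- r.sense(): the state, without advancing time (a new reading comes with each control period).
- r.grab_frame(name): name is "scene" or "side" or "wrist"; returns the picture (420x560x3 uint8, red, green, blue); there is no depth.
- r.get_calibration(name): a dict with "K" (3x3 intrinsics, pixels), "pose" (4x4, takes a point from camera to world coordinates). Camera axes: x right, y up, looking along -z (the intrinsics and any distortion apply to the point x, -y, -z); pixel columns grow to the right and rows downward; lengths in mm; the calibration is good to about 2 mm. A picture is of the moment at which its call begins: read the wrist's pose just before it. get_calibration takes no time and is no camera call; for the wrist camera it gives the pose at the moment of the call.
- r.sign_off(): hands the job in; it is judged then, once.
Trained networks look in the newest picture that a camera, given by its name, has taken for a name from the list of things; names that differ only in an ending like _2 or _b are one class to them, and where a whole thing is asked for, a point or a joint stands for the part that bears it (a point fixed in the world has none). Each returns a list of dicts, best first, with "score" (0 to 1); they miss things now and then, are a little off and sometimes report something else, mostly with a low value. They report only what shows in the picture. A call takes as long as a camera call.
- r.silhouettes(camera, label): "region" (420x560 bool, what is visible of it) and "position" ([row, column] in pixels, amid what is visible of it).
The state is a dict: "clock": time; "qpos": joint angles; "qvel": joint speeds; "joint_efforts": joint torques, N m; "eef_pos": TCP position; "tcp_rot": TCP orientation; "contact_force": force on the tool from outside, world axes, zero at the start; "wrist_torque": the same for the moment, N m; "opening": opening from 0.0 (shut) to 1.0 (fully open); "grasp_force": force on a finger pad.
Only numpy, scipy, OpenCV 4.12 (cv2) and the standard library are available. Lean on these libraries where they do the work, as an engineer would, in place of code of your own. Each camera call takes 0.05 s, during which the arm holds its last target. There are 200 camera calls.

## Working session

There is one attempt and no reset: what is moved stays moved. The work goes in short steps, Python scripts to look and compute and a tool call to move; the robot and the scene stay as the last step left them, time stands still between calls to the robot, and variables do not carry over. Pictures are saved under pics/ and viewed, at most 12 in all, crops included, and the job is handed in when it is done.

Besides the shell and the picture viewer there is one more tool, called after "Request:" by a JSON object that holds its "op" and its "data". carry_out: Moves the arm, as the interface text tells. Its arguments: {"type":"object","properties":{"series":{"type":"array"},"force":{"type":"number"}},"required":["series"]}

```bash
ls; mkdir -p pics
cat > h.py <<'E'
from rig import r
import numpy as np, cv2
def ray(cam,px,z,cal=None):
    c=cal or r.get_calibration(cam); K=np.array(c["K"]);P=np.array(c["pose"])
    px=np.atleast_2d(np.array(px,float)); dist=np.array(c.get("dist",np.zeros(5)),float)
    n=cv2.undistortPoints(px[:,None],K,dist)[:,0]
    d=np.c_[n[:,0],-n[:,1],-np.ones(len(n))]@P[:3,:3].T
    return P[:3,3]+d*((z-P[2,3])/d[:,2])[:,None]
def proj(cam,X,cal=None):
    c=cal or r.get_calibration(cam); K=np.array(c["K"]);P=np.array(c["pose"])
    q=(np.atleast_2d(X)-P[:3,3])@P[:3,:3]; q=np.c_[q[:,0],-q[:,1],-q[:,2]]
    return cv2.projectPoints(q,np.zeros(3),np.zeros(3),K,np.array(c.get("dist",np.zeros(5)),float))[0][:,0]
def save(im,n): cv2.imwrite("pics/"+n+".png",np.ascontiguousarray(im[:,:,::-1]))
E
python3 - <<'E'
from h import *
print(r.sense()); 
for n in("scene","side","wrist"):
    c=r.get_calibration(n); print(n,c.keys(),np.round(c["K"],1).tolist(),np.round(c["pose"],3).tolist(), {k:v for k,v in c.items() if k not in("K","pose")})
    im=r.grab_frame(n); save(im,n+"0")
    for l in ("tape","gauge_board","tin_rest","lock_top","hook","gauge_track"):
        s=r.silhouettes(n,l)
        for q in s[:2]: print(n,l,round(q["score"],2),q["position"],int(q["region"].sum()))
a=[cv2.imread(f"pics/{n}0.png") for n in("scene","wrist")]
E
```

```text
pics
{'clock': 0.0, 'qpos': array([-2.40250420e-03,  3.53641188e-01,  1.63412296e+00,  9.60474703e-06,
        1.15519155e+00, -2.40237320e-03]), 'qvel': array([ 0.00026139,  0.0004246 , -0.0013506 ,  0.00096834, -0.00117917,
        0.00022451]), 'joint_efforts': array([-2.03471049e-03, -6.05236173e+01, -3.42063046e+01, -2.62302356e-04,
        9.48130677e-03,  3.61521288e-06]), 'eef_pos': array([6.24533823e+02, 2.56766499e-03, 2.30570806e+02]), 'tcp_rot': array([-3.14022964e+00, -1.20563189e-05,  1.57079230e+00]), 'contact_force': array([-0.05742987,  0.39864707,  0.34552395]), 'wrist_torque': array([-0.01263665, -0.0095895 ,  0.09813202]), 'grasp_force': 0.0, 'opening': 0.9975845208290499}
scene dict_keys(['K', 'pose']) [[431.1, 0.0, 282.4], [0.0, 431.1, 213.7], [0.0, 0.0, 1.0]] [[0.484, 0.533, -0.694, -37.491], [-0.875, 0.308, -0.374, -391.349], [0.014, 0.788, 0.615, 596.155], [0.0, 0.0, 0.0, 1.0]] {}
scene tape 0.8 [261.1, 330.3] 1273
scene gauge_board 0.75 [214.6, 210.0] 4752
scene tin_rest 0.77 [281.9, 339.1] 1042
scene tin_rest 0.27 [260.1, 160.6] 201
scene lock_top 0.57 [241
[... 201 characters left out ...]
3, 388.13], [-0.243, -0.642, 0.727, 547.235], [-0.001, 0.75, 0.661, 643.777], [0.0, 0.0, 0.0, 1.0]] {}
side tape 0.73 [182.8, 309.5] 521
side gauge_board 0.81 [305.1, 257.8] 5948
side tin_rest 0.76 [197.6, 304.8] 539
side gauge_track 0.82 [302.4, 257.3] 2457
wrist dict_keys(['K', 'pose']) [[375.6, 0.0, 278.1], [0.0, 375.6, 210.1], [0.0, 0.0, 1.0]] [[1.0, 0.001, 0.001, 624.81], [-0.001, 0.954, 0.299, 76.393], [-0.001, -0.299, 0.954, 373.157], [0.0, 0.0, 0.0, 1.0]] {}
wrist tape 0.55 [372.3, 168.7] 1393
wrist gauge_board 0.7 [116.5, 185.2] 20669
wrist tin_rest 0.88 [354.3, 188.4] 1977
wrist hook 0.55 [314.7, 384.7] 651
wrist hook 0.43 [58.5, 14.3] 1312
wrist gauge_track 0.75 [56.7, 169.3] 8308
```

Run:
```python
import cv2,numpy as np
a=cv2.imread("pics/scene0.png")
cv2.imwrite("pics/scene1.png",cv2.resize(a[150:330,100:430],(800,436),interpolation=cv2.INTER_CUBIC))
```

```text
(no output)
```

View pics/wrist0.png

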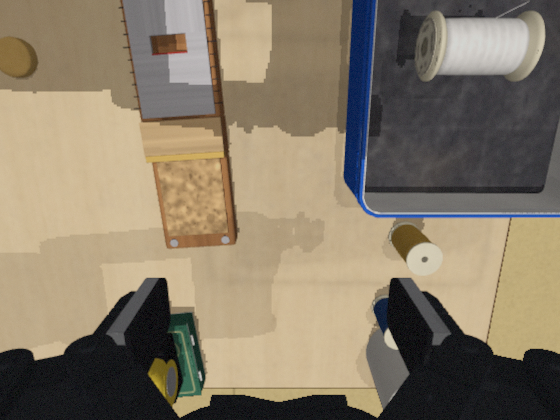

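View pics/scene1.png

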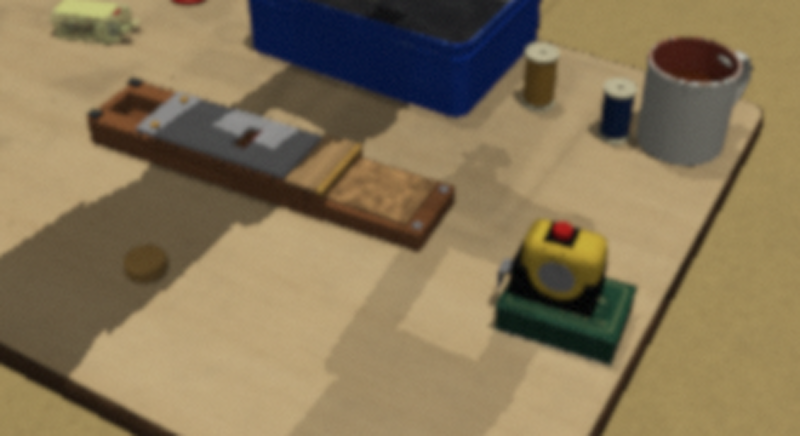

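View pics/side0.png

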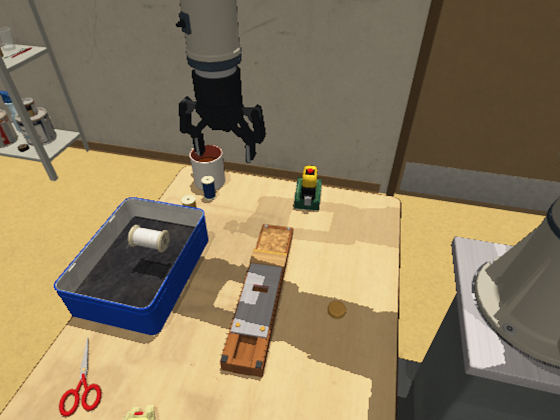

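Run:
```python
from h import *
L=[("brassL",(145,157),34),("brassR",(224,154),34),("endL",(166,248),21),("endR",(236,243),21),("winLnear",(153,55),34),("winRnear",(187,52),34)]
for n,p,z in L: print(n,ray("wrist",p,z)[0].round(1))
s=lambda p:(100+p[0]*330/800,150+p[1]*180/436)
for n,p,z in [("btn",(563,230),95),("tinFL",(497,300),28),("tinBR",(635,286),28),("tinFR",(612,335),28),("brass near",(322,192),34),("brass far",(360,147),34),("win",(247,136),34),("wax",(146,262),10)]: print(n,ray("scene",s(p),z)[0].round(1))
print("side btn",ray("side",(309,171),95)[0].round(1), "side brass",ray("side",[(252,263),(285,262)],34).round(1),"hook",ray("side",(307,201),22).round(1))
print(r.sense()["clock"])
```

```text
brassL [503.9  20.7  34. ]
brassR [575.6  23.3  34. ]
endL [510.6 -74.2  21. ]
endR [581.9 -68.8  21. ]
winLnear [519.8 106.4  34. ]
winRnear [548.4 108.7  34. ]
btn [ 494.3 -204.1   95. ]
tinFL [ 468.6 -167.7   28. ]
tinBR [ 534.2 -252.7   28. ]
tinFR [ 478.7 -255.9   28. ]
brass near [502.1  12.5  34. ]
brass far [569.9  18.2  34. ]
win [533.2 113.9  34. ]
wax [382.6 102.6  10. ]
side btn [ 499.  -194.6   95. ] side brass [[565.4  59.3  34. ]
 [501.2  40.6  34. ]] hook [[ 495.7 -170.8   22. ]]
1.05
```

Request:
{"op": "carry_out", "data": {"series": [[0,0,0,-0.96,-0.5,0,-1],[0,0,0,-0.96,-0.5,0,-1],[0,0,0,-0.96,-0.5,0,-1],[0,0,0,-0.96,-0.5,0,-1],[0,0,0,-0.96,-0.5,0,-1],[0,0,0,-0.96,-0.5,0,-1],[0,0,0,-0.96,-0.5,0,-1]]}}

```text
clock: 1.92
eef_pos: [500.6, -239.1, 231.3]
tcp_rot: [3.141, -0.0, 1.571]
contact_force: [0.0, -0.0, -0.7]
opening: 1.003
grasp_force: 0.0
```

Run:
```python
from h import *
im=r.grab_frame("wrist"); save(im,"w2"); np.save("cal2.npy",r.get_calibration("wrist")); print(r.get_calibration("wrist")["pose"].round(2).tolist())
m=im.copy()
for l,z,c in (("tape",60,(255,0,255)),("tin_rest",28,(0,255,255)),("lock_top",95,(0,0,255)),("hook",30,(255,255,255))):
    for q in r.silhouettes("wrist",l)[:1]:
        R=cv2.minAreaRect(cv2.findNonZero(q["region"].astype(np.uint8)))
        p=q["position"][::-1]; b=cv2.boxPoints(R)
        print(l,round(q["score"],2),np.round(p,1),ray("wrist",p,z)[0].round(1),"\n",ray("wrist",b,z).round(1).tolist())
        cv2.drawContours(m,[b.astype(int)],0,c,1)
save(m,"w2m"); print(r.sense()["eef_pos"].round(1))
```

```text
[[1.0, -0.0, 0.0, 500.41], [-0.0, 0.95, 0.3, -162.54], [-0.0, -0.3, 0.95, 373.13], [0.0, 0.0, 0.0, 1.0]]
tape 0.87 [276.5 140.8] [ 498.9 -200.5   60. ] 
 [[475.7, -159.5, 60.0], [511.2, -156.1, 60.0], [520.7, -237.4, 60.0], [482.4, -241.4, 60.0]]
tin_rest 0.92 [296.8 150.8] [ 517.3 -213.5   28. ] 
 [[464.2, -167.0, 28.0], [528.3, -160.2, 28.0], [541.5, -252.8, 28.0], [472.1, -260.8, 28.0]]
lock_top 0.75 [277.4 147.3] [ 499.6 -201.2   95. ] 
 [[487.8, -202.1, 95.0], [498.6, -191.5, 95.0], [508.9, -201.7, 95.0], [498.2, -212.5, 95.0]]
hook 0.52 [270.6  93.8] [ 493.4 -163.9   30. ] 
 [[484.6, -158.7, 30.0], [500.8, -156.8, 30.0], [502.3, -168.2, 30.0], [486.0, -170.2, 30.0]]
[ 500.5 -239.1  231.2]
```

View pics/w2m.png

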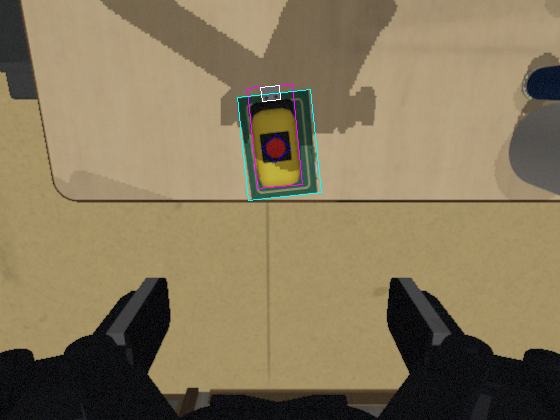

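Request:
{"op": "carry_out", "data": {"series": [[0,0,-0.035,0.156,-0.004,0.2,-0.3],[0,0,-0.035,0.156,-0.004,0.4,-0.3],[0,0,-0.035,0.156,-0.004,0.55,-0.3],[0,0,-0.035,0.156,-0.004,0.65,-0.3],[0,0,-0.035,0.156,-0.004,0.724,-0.3],[0,0,-0.035,0.156,-0.004,0.724,-0.3],[0,0,-0.035,0.156,-0.004,0.724,-0.3]]}}

```text
clock: 3.05
eef_pos: [499.6, -200.9, 50.9]
tcp_rot: [3.141, 0.0, 1.681]
contact_force: [0.1, 0.0, -1.0]
opening: 0.65
grasp_force: 0.0
```

Request:
{"op": "carry_out", "data": {"series": [[0,0,0,0,0,0,0.0],[0,0,0,0,0,0,0.1],[0,0,0,0,0,0,0.25],[0,0,0,0,0,0,1],[0,0,0,0,0,0,1],[0,0,0,0,0,0,1]], "force": 40}}

```text
clock: 3.8
eef_pos: [499.3, -201.2, 51.0]
tcp_rot: [3.141, 0.0, 1.681]
contact_force: [-1.8, -0.4, 6.5]
opening: 0.39
grasp_force: 41.0
```

Request:
{"op": "carry_out", "data": {"series": [[0,0,0,0,0,-0.03,1],[0,0,0,0,0,-0.15,1],[0,0,0.016,0.1,0.05,-0.4,1],[0,0,0.016,0.28,0.15,-0.4,1],[0,0,0.016,0.428,0.236,-0.4,1],[0,0,0.016,0.428,0.236,-0.4,1],[0,0,0.016,0.428,0.236,-0.4,1]]}}

```text
clock: 4.68
eef_pos: [545.3, -88.2, 150.0]
tcp_rot: [-3.14, 0.0, 1.631]
contact_force: [0.5, -0.5, -5.1]
opening: 0.394
grasp_force: 41.5
```

Run:
```python
from h import *
c=r.get_calibration("wrist");im=r.grab_frame("wrist"); save(im,"w3"); np.save("cal3.npy",c); s=r.sense(); print(s["eef_pos"].round(1),s["tcp_rot"].round(4),s["contact_force"].round(1),np.round(c["pose"][:3,3],1))
for l,z in (("tape",200),("gauge_board",30),("hook",120),("gauge_track",34)):
    for q in r.silhouettes("wrist",l)[:1]:
        R=cv2.minAreaRect(cv2.findNonZero(q["region"].astype(np.uint8)))
        print(l,round(q["score"],2),q["position"],cv2.boxPoints(R).round(1).tolist())
```

```text
[545.2 -88.6 150. ] [-3.1406e+00  1.0000e-04  1.6304e+00] [-0.7 -0.2 -4.2] [540.6 -11.9 291.9]
tape 0.81 [290.6, 280.6] [[229.0, 166.0], [328.0, 166.0], [328.0, 401.0], [229.0, 401.0]]
gauge_board 0.75 [81.6, 280.1] [[222.0, 180.0], [222.0, 0.0], [337.0, 0.0], [337.0, 180.0]]
hook 0.92 [187.6, 280.1] [[259.0, 165.0], [297.0, 165.0], [297.0, 203.0], [259.0, 203.0]]
```

View pics/w3.png

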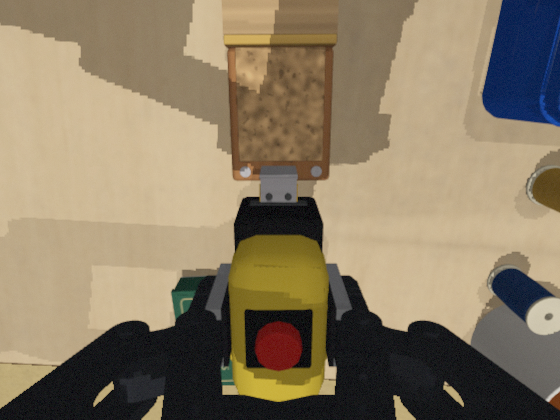

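Run:
```python
from h import *
c=np.load("cal3.npy",allow_pickle=True).item()
e=np.array([545.2,-88.6]);y=1.6304; ax=np.array([np.cos(y),np.sin(y)]); ay=np.array([np.sin(y),-np.cos(y)])
def f(n,p,z):
    X=ray("wrist",p,z,c)[0][:2]; print(n,X.round(1),"fwd %.1f lat %.1f"%((X-e)@ax,(X-e)@ay))
f("brassL",(223,46),34);f("brassR",(337,45),34);f("endL",(233,180),21);f("endR",(330,179),21)
f("hookL",(259,166),140);f("hookR",(297,166),140);f("btn",(278,346),194);f("bodyfront L",(238,199),162),f("bodyfront R",(320,199),162)
f("corkL",(229,46),24);f("corkR",(332,46),24)
```

```text
brassL [503.7  14. ] fwd 104.9 lat -35.3
brassR [575.6  18.8] fwd 105.4 lat 36.8
endL [510.6 -75.4] fwd 15.2 lat -33.8
endR [581.9 -70.4] fwd 16.0 lat 37.7
hookL [534.3 -41. ] fwd 48.1 lat -8.1
hookR [549.8 -40.1] fwd 48.1 lat 7.4
btn [544.8 -86.3] fwd 2.3 lat -0.2
bodyfront L [528.2 -49.2] fwd 40.3 lat -14.7
bodyfront R [557.6 -47.5] fwd 40.3 lat 14.8
corkL [506.2  15.2] fwd 106.0 lat -32.8
corkR [573.8  19.2] fwd 105.9 lat 35.0
```

Request:
{"op": "carry_out", "data": {"series": [[0,0,-0.0025,0.15,0.005,0.0,1],[0,0,-0.0025,0.3,0.005,0.1,1],[0,0,-0.0025,0.45,0.005,0.2,1],[0,0,-0.0025,0.52,0.005,0.268,1],[0,0,-0.0025,0.52,0.005,0.268,1],[0,0,-0.0025,0.52,0.005,0.268,1]]}}

```text
clock: 5.68
eef_pos: [540.0, 40.9, 83.8]
tcp_rot: [3.141, 0.0, 1.638]
contact_force: [-0.2, 0.9, -4.4]
opening: 0.389
grasp_force: 41.4
```

Run:
```python
from h import *
c=r.get_calibration("wrist");im=r.grab_frame("wrist"); save(im,"w4"); np.save("cal4.npy",c); s=r.sense(); print(s["eef_pos"].round(1),s["tcp_rot"].round(4),s["contact_force"].round(1),np.round(c["pose"][:3,3],1))
save(cv2.resize(im[0:260,140:420],(640,594),interpolation=cv2.INTER_CUBIC),"w4c")
```

```text
[540.2  40.8  84. ] [3.1403e+00 2.0000e-04 1.6376e+00] [ 0.2  0.5 -5. ] [534.6 117.1 225.6]
```

View pics/w4c.png

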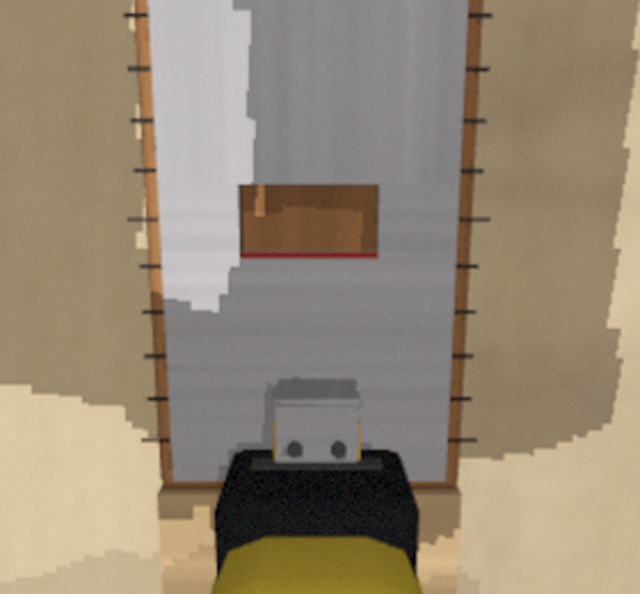

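Run:
```python
from h import *
c=np.load("cal4.npy",allow_pickle=True).item()
e=np.array([540.1,40.9]);y=1.6376; ax=np.array([np.cos(y),np.sin(y)]); ay=np.array([np.sin(y),-np.cos(y)])
def f(n,p,z):
    X=ray("wrist",np.array(p)/2.286+[140,0],z,c)[0][:2]; print(n,X.round(1),"fwd %.1f lat %.1f"%((X-e)@ax,(X-e)@ay))
f("wnL",(241,256),34);f("wnR",(378,256),34);f("wfL",(241,184),34);f("wfR",(378,184),34)
f("hookL",(273,401),74);f("hookR",(361,401),74);f("edgeL",(152,254),34);f("edgeR",(468,254),34);f("edgeLb",(172,480),34);f("edgeRb",(446,480),34)
```

```text
wnL [519.1 106.8] fwd 67.1 lat -16.6
wnR [548.6 108.7] fwd 67.1 lat 13.0
wfL [518.5 121.5] fwd 81.9 lat -16.2
wfR [547.3 123.4] fwd 81.8 lat 12.7
hookL [529.1  84.1] fwd 43.8 lat -8.1
hookR [544.9  85.1] fwd 43.8 lat 7.7
edgeL [499.9 105.9] fwd 67.6 lat -35.8
edgeR [568.  110.4] fwd 67.5 lat 32.5
edgeLb [505.  55.] fwd 16.4 lat -34.1
edgeRb [568.9  59.2] fwd 16.4 lat 30.0
```

Request:
{"op": "carry_out", "data": {"series": [[0,0,0,0.126,-0.0064,0.03,1],[0,0,0,0.126,-0.0064,0.064,1],[0,0,0,0.126,-0.0064,0.064,1],[0,0,0,0.126,-0.0064,0.072,1],[0,0,0,0.126,-0.0064,0.078,1],[0,0,0,0.126,-0.0064,0.08,1]]}}

```text
clock: 6.48
eef_pos: [535.8, 72.7, 63.3]
tcp_rot: [3.141, 0.0, 1.638]
contact_force: [-0.1, -0.4, -3.9]
opening: 0.393
grasp_force: 41.5
```

Run:
```python
from h import *
c=r.get_calibration("wrist");im=r.grab_frame("wrist"); s=r.sense(); print(s["eef_pos"].round(1),s["tcp_rot"].round(4),s["contact_force"].round(1))
save(cv2.resize(im[60:240,180:380],(660,594),interpolation=cv2.INTER_CUBIC),"w5c")
```

```text
[535.7  72.8  63.3] [3.1415 0.     1.6381] [ 0.1  0.9 -3.9]
```

View pics/w5c.png

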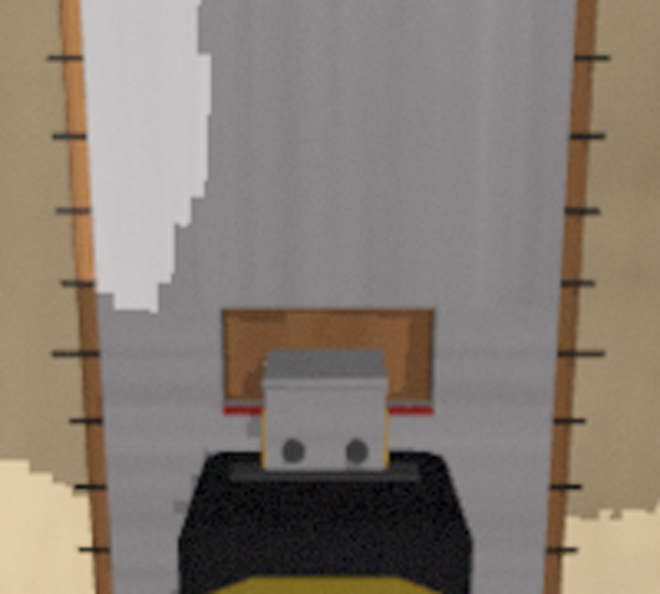

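Request:
{"op": "carry_out", "data": {"series": [[0,0,0,0,0,0.006,1],[0,0,0,0,0,0.012,1],[0,0,0,0,0,0.016,1],[0,0,0,0,0,0.016,1],[0,0,0,0,0,0.016,1]]}}

```text
clock: 7.15
eef_pos: [535.7, 73.0, 59.3]
tcp_rot: [-3.142, -0.0, 1.638]
contact_force: [0.0, -0.3, -4.6]
opening: 0.394
grasp_force: 41.5
```

Request:
{"op": "carry_out", "data": {"series": [[0,0,0,-0.012,0,0,1],[0,0,0,-0.024,0,0,1],[0,0,0,-0.036,0,0,1],[0,0,0,-0.05,0,0,1],[0,0,0,-0.06,0,0,1],[0,0,0,-0.06,0,0,1]]}}

```text
clock: 7.9
eef_pos: [536.7, 57.9, 59.3]
tcp_rot: [-3.142, -0.0, 1.638]
contact_force: [-0.1, 2.3, -4.3]
opening: 0.391
grasp_force: 41.5
```

Request:
{"op": "carry_out", "data": {"series": [[0,0,0,-0.03,0,0,1],[0,0,0,-0.08,0,0,1],[0,0,0,-0.13,0,0,1],[0,0,0,-0.18,0,0,1],[0,0,0,-0.23,0,0,1],[0,0,0,-0.28,0,0,1],[0,0,0,-0.332,0,0,1],[0,0,0,-0.332,0,0,1]]}}

```text
clock: 8.9
eef_pos: [542.2, -25.7, 59.2]
tcp_rot: [-3.141, 0.0, 1.637]
contact_force: [0.4, 3.6, -5.1]
opening: 0.394
grasp_force: 41.5
```

Run:
```python
from h import *
c=r.get_calibration("wrist");im=r.grab_frame("wrist"); s=r.sense(); print(s["clock"],s["eef_pos"].round(1),s["tcp_rot"].round(4),s["contact_force"].round(1),c["pose"][:3,3].round(1)); np.save("cal6.npy",c); save(im,"w6")
save(cv2.resize(im[0:270,140:420],(620,598),interpolation=cv2.INTER_CUBIC),"w6c")
```

```text
8.95 [542.2 -25.2  59.2] [-3.1414e+00 -1.0000e-04  1.6373e+00] [-0.3  3.7 -5.3] [537.   50.5 201.1]
```

View pics/w6c.png

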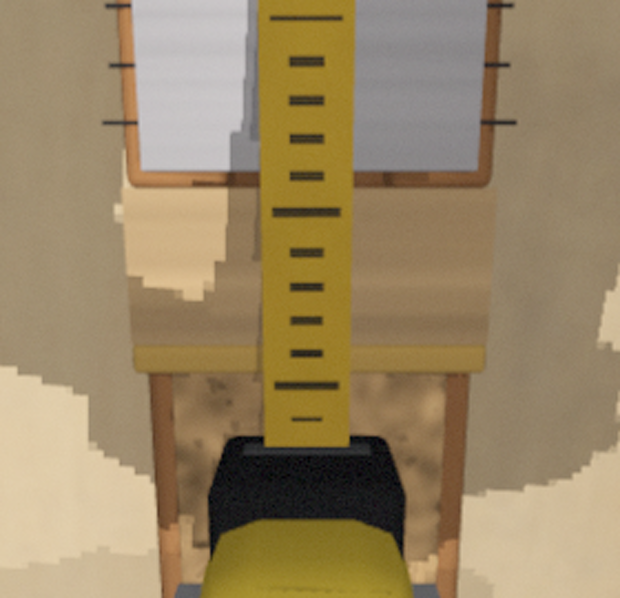

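Run:
```python
from h import *
c=np.load("cal6.npy",allow_pickle=True).item()
e=np.array([542.2,-25.4]);y=1.6373; ax=np.array([np.cos(y),np.sin(y)]); ay=np.array([np.sin(y),-np.cos(y)])
def f(n,p,z):
    X=ray("wrist",np.array(p)/2.214+[140,0],z,c)[0][:2]; print(n,X.round(1),"fwd %.1f lat %.1f"%((X-e)@ax,(X-e)@ay))
f("brL",(134,373),34);f("brR",(484,373),34);f("slotL",(264,447),49);f("slotR",(350,447),49);f("caseL",(228,437),48);f("caseR",(388,437),48)
f("woodL",(153,376),24);f("woodR",(469,376),24)
f("ledgeL",(164,590),24);f("ledgeR",(455,590),24)
```

```text
brL [504.1  15.6] fwd 43.4 lat -35.3
brR [575.1  20.2] fwd 43.3 lat 35.9
slotL [531.8   6. ] fwd 32.0 lat -8.3
slotR [548.1   7.1] fwd 32.0 lat 8.1
caseL [524.8   7.3] fwd 33.7 lat -15.2
caseR [555.3   9.3] fwd 33.7 lat 15.3
woodL [506.2  13.1] fwd 40.8 lat -33.4
woodR [574.3  17.5] fwd 40.7 lat 34.9
ledgeL [509.3 -37.7] fwd -10.0 lat -33.6
ledgeR [577.3 -33.2] fwd -10.1 lat 34.5
```

Request:
{"op": "carry_out", "data": {"series": [[0,0,0,0.014,0.0016,0.0,1],[0,0,0,0.028,0.0016,0.01,1],[0,0,0,0.028,0.0016,0.024,1],[0,0,0,0.028,0.0016,0.036,1],[0,0,0,0.028,0.0016,0.04,1],[0,0,0,0.028,0.0016,0.04,1]]}}

```text
clock: 9.7
eef_pos: [542.2, -17.8, 49.2]
tcp_rot: [-3.141, 0.0, 1.638]
contact_force: [-0.7, 3.8, -3.7]
opening: 0.393
grasp_force: 41.8
```

Request:
{"op": "carry_out", "data": {"series": [[0,0,0,0,0,0.003,1],[0,0,0,0,0,0.006,1],[0,0,0,0,0,0.006,1]]}}

```text
clock: 10.07
eef_pos: [542.2, -17.8, 47.8]
tcp_rot: [3.142, -0.0, 1.638]
contact_force: [0.5, 3.3, -2.8]
opening: 0.392
grasp_force: 41.8
```

Request:
{"op": "carry_out", "data": {"series": [[0,0,0,0,0,0.002,1],[0,0,0,0,0,0.003,1],[0,0,0,0,0,0.003,1]]}}

```text
clock: 10.45
eef_pos: [542.2, -17.8, 47.0]
tcp_rot: [-3.142, -0.0, 1.638]
contact_force: [-0.4, 3.4, -2.5]
opening: 0.392
grasp_force: 41.8
```

Request:
{"op": "carry_out", "data": {"series": [[0,0,0,0.004,0,0,1],[0,0,0,0.006,0,0,1],[0,0,0,0.006,0,0,1]]}}

```text
clock: 10.82
eef_pos: [542.1, -16.2, 47.0]
tcp_rot: [3.142, 0.0, 1.638]
contact_force: [-1.1, 5.1, -3.1]
opening: 0.391
grasp_force: 41.8
```

Request:
{"op": "carry_out", "data": {"series": [[0,0,0,0,0,0.002,1],[0,0,0,0,0,0.003,1],[0,0,0,0,0,0.003,1]]}}

```text
clock: 11.2
eef_pos: [542.1, -16.2, 46.6]
tcp_rot: [3.142, -0.0, 1.638]
contact_force: [-1.9, 4.7, 4.0]
opening: 0.39
grasp_force: 42.8
```

Request:
{"op": "carry_out", "data": {"series": [[0,0,0,0.004,0,0,1],[0,0,0,0.004,0,0,1],[0,0,0,0.004,0,0,1]]}}

```text
clock: 11.58
eef_pos: [542.2, -15.6, 46.6]
tcp_rot: [3.141, 0.0, 1.639]
contact_force: [-1.6, 0.3, 5.2]
opening: 0.393
grasp_force: 42.7
```

Request:
{"op": "carry_out", "data": {"series": [[0,0,0,0,0,-0.0015,1],[0,0,0,0,0,-0.0015,1],[0,0,0,0,0,-0.0015,1]]}}

```text
clock: 11.95
eef_pos: [542.2, -15.3, 46.6]
tcp_rot: [3.141, 0.0, 1.638]
contact_force: [-0.3, 1.4, 0.9]
opening: 0.392
grasp_force: 42.2
```

Run:
```python
from h import *
im=r.grab_frame("wrist"); s=r.sense(); print(s["clock"],s["eef_pos"].round(1),s["contact_force"].round(1)); save(im,"w7")
save(cv2.resize(im[130:270,180:380],(800,560),interpolation=cv2.INTER_CUBIC),"w7c")
```

```text
12.0 [542.1 -15.3  46.6] [-0.1  1.5  0.6]
```

View pics/w7c.png

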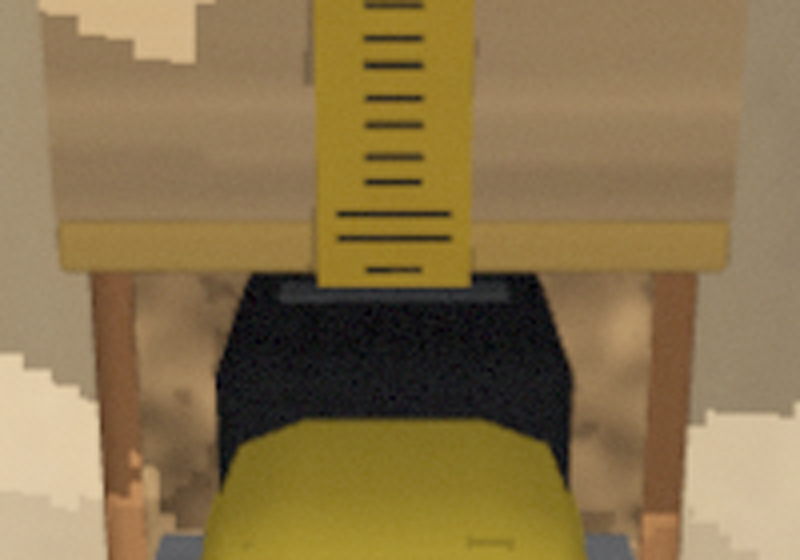

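Request:
{"op": "carry_out", "data": {"series": [[0,0,0,0,0,0,0.1],[0,0,0,0,0,0,-0.1],[0,0,0,0,0,0,-0.5],[0,0,0,0,0,0,-0.5],[0,0,0,0,0,0,-0.5]]}}

```text
clock: 12.62
eef_pos: [542.1, -15.3, 46.7]
tcp_rot: [3.142, 0.0, 1.638]
contact_force: [-0.1, 0.3, -0.2]
opening: 0.75
grasp_force: 0.0
```

Request:
{"op": "carry_out", "data": {"series": [[0,0,0,0,0,-0.08,-0.5],[0,0,0,0,0,-0.24,-0.5],[0,0,0,-0.12,0,-0.44,-0.5],[0,0,0,-0.24,0,-0.44,-0.5],[0,0,0,-0.24,0,-0.44,1],[0,0,0,-0.24,0,-0.44,1]]}}

```text
clock: 13.38
eef_pos: [545.6, -74.8, 156.2]
tcp_rot: [-3.141, -0.001, 1.638]
contact_force: [0.3, 0.6, -0.6]
opening: 0.334
grasp_force: 0.0
```

Run:
```python
from h import *
c=r.get_calibration("wrist"); im=r.grab_frame("wrist"); s=r.sense(); print(s["clock"],s["opening"],s["eef_pos"].round(1),s["tcp_rot"].round(4),s["contact_force"].round(1)); save(im,"w8"); np.save("cal8.npy",c)
for q in r.silhouettes("wrist","lock_top")[:2]: print(q["score"],q["position"],ray("wrist",q["position"][::-1],91,c)[0].round(1))
r.grab_frame("scene")
for q in r.silhouettes("scene","lock_top")[:2]: print(q["score"],q["position"],ray("scene",q["position"][::-1],91)[0].round(1))
save(im[0:300,80:480],"w8c")
```

```text
13.425 0.2452868511335304 [545.5 -74.5 156.1] [-3.1403e+00 -5.0000e-04  1.6384e+00] [-0.6  0.   0.4]
0.66 [335.4, 238.1] [ 524.1 -149.5   91. ]
0.57 [124.8, 279.5] [541.9 -15.1  91. ]
0.58 [180.7, 324.1] [ 676.3 -105.7   91. ]
0.48 [199.6, 256.4] [546.7 -17.4  91. ]
```

View pics/w8.png

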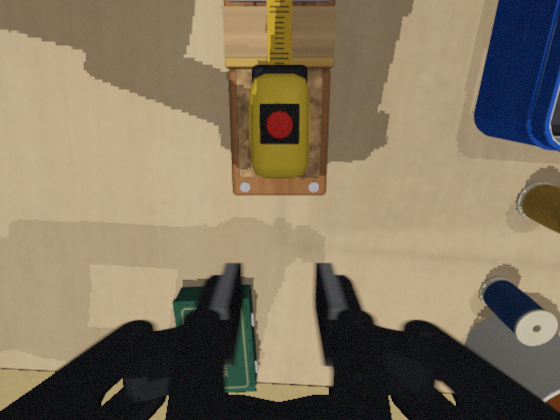

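Request:
{"op": "carry_out", "data": {"series": [[0,0,0,0.12,0,0,1],[0,0,0,0.24,0,0.04,1],[0,0,0,0.24,0,0.15,1],[0,0,0,0.24,0,0.21,1],[0,0,0,0.24,0,0.232,1],[0,0,0,0.24,0,0.232,1]]}}

```text
clock: 14.32
eef_pos: [542.1, -15.5, 98.6]
tcp_rot: [-3.141, -0.0, 1.638]
contact_force: [-1.4, -0.2, -0.0]
opening: -0.0
grasp_force: 0.0
```

Request:
{"op": "carry_out", "data": {"series": [[0,0,0,0,0,0.008,1],[0,0,0,0,0,0.016,1],[0,0,0,0,0,0.02,1],[0,0,0,0,0,0.02,1]]}}

```text
clock: 14.82
eef_pos: [542.0, -15.3, 93.7]
tcp_rot: [3.142, -0.0, 1.638]
contact_force: [-0.9, -0.3, -0.1]
opening: -0.001
grasp_force: 0.0
```

Request:
{"op": "carry_out", "data": {"series": [[0,0,0,0,0,0.004,1],[0,0,0,0,0,0.008,1],[0,0,0,0,0,0.012,1],[0,0,0,0,0,0.012,1]]}}

```text
clock: 15.32
eef_pos: [542.1, -15.3, 90.8]
tcp_rot: [3.141, -0.0, 1.638]
contact_force: [-0.3, -0.6, 1.9]
opening: 0.001
grasp_force: 1.3
```

Request:
{"op": "carry_out", "data": {"series": [[0,0,0,0,0,0.003,1],[0,0,0,0,0,0.006,1],[0,0,0,0,0,0.006,1]]}}

```text
clock: 15.7
eef_pos: [542.1, -15.3, 89.4]
tcp_rot: [3.141, 0.0, 1.638]
contact_force: [-0.5, -0.3, 4.8]
opening: 0.002
grasp_force: 2.4
```

Request:
{"op": "carry_out", "data": {"series": [[0,0,0,0,0,0.003,1],[0,0,0,0,0,0.006,1],[0,0,0,0,0,0.006,1]]}}

```text
clock: 16.08
eef_pos: [542.1, -15.3, 87.9]
tcp_rot: [3.141, 0.0, 1.638]
contact_force: [-1.5, 0.3, 4.3]
opening: -0.001
grasp_force: 2.4
```

Request:
{"op": "carry_out", "data": {"series": [[0,0,0,0,0,0.003,1],[0,0,0,0,0,0.005,1],[0,0,0,0,0,0.005,1]]}}

```text
clock: 16.45
eef_pos: [542.2, -15.3, 86.8]
tcp_rot: [3.141, 0.0, 1.638]
contact_force: [-1.5, 0.4, 8.4]
opening: 0.002
grasp_force: 3.6
```

Request:
{"op": "carry_out", "data": {"series": [[0,0,0,0,0,0.0016,1],[0,0,0,0,0,0.0032,1],[0,0,0,0,0,0.0032,1]]}}

```text
clock: 16.82
eef_pos: [542.3, -15.3, 86.2]
tcp_rot: [3.141, 0.0, 1.638]
contact_force: [-2.4, 0.1, 9.4]
opening: -0.004
grasp_force: 4.5
```

Request:
{"op": "carry_out", "data": {"series": [[0,0,0,0,0,0.001,1],[0,0,0,0,0,0.0016,1],[0,0,0,0,0,0.0016,1]]}}

```text
clock: 17.2
eef_pos: [542.3, -15.3, 85.8]
tcp_rot: [3.141, 0.0, 1.638]
contact_force: [-2.2, -0.1, 10.0]
opening: 0.003
grasp_force: 5.1
```

Request:
{"op": "carry_out", "data": {"series": [[0,0,0,0,0,0.001,1],[0,0,0,0,0,0.0016,1],[0,0,0,0,0,0.0016,1]]}}

```text
clock: 17.58
eef_pos: [542.4, -15.3, 85.5]
tcp_rot: [3.141, 0.0, 1.638]
contact_force: [-2.9, 1.0, 11.8]
opening: -0.003
grasp_force: 5.5
```

Request:
{"op": "carry_out", "data": {"series": [[0,0,0,0,0,0.0006,1],[0,0,0,0,0,0.0008,1],[0,0,0,0,0,0.0008,1]]}}

```text
clock: 17.95
eef_pos: [542.3, -15.3, 85.4]
tcp_rot: [3.141, 0.0, 1.638]
contact_force: [-2.7, -0.4, 11.7]
opening: -0.0
grasp_force: 5.7
```

Request:
{"op": "carry_out", "data": {"series": [[0,0,0,0,0,-0.01,1],[0,0,0,0,0,-0.03,1],[0,0,0,0,0,-0.1,1],[0,0,0,-0.12,0,-0.25,1],[0,0,0,-0.24,0,-0.28,1],[0,0,0,-0.24,0,-0.28,1],[0,0,0,-0.24,0,-0.28,1]]}}

```text
clock: 18.82
eef_pos: [545.8, -74.8, 154.8]
tcp_rot: [-3.141, -0.0, 1.638]
contact_force: [-0.6, 0.1, -0.2]
opening: 0.004
grasp_force: 0.0
```

Run:
```python
from h import *
im=r.grab_frame("wrist"); s=r.sense(); print(s["clock"],s["eef_pos"].round(1),s["contact_force"].round(1)); save(im,"w9")
sc=r.grab_frame("scene"); sd=r.grab_frame("side")
f=lambda i:cv2.resize(i,(400,300),interpolation=cv2.INTER_CUBIC)
old=cv2.imread("pics/w8.png")[:,:,::-1]
save(np.vstack([np.hstack([f(im[0:210,140:420]),f(old[0:210,140:420])]),np.hstack([f(sc[160:280,140:300]),f(sd[200:380,170:410])])]),"fin")
```

```text
18.875 [545.7 -74.5 154.5] [-0.2 -0.1  0. ]
```

View pics/fin.png

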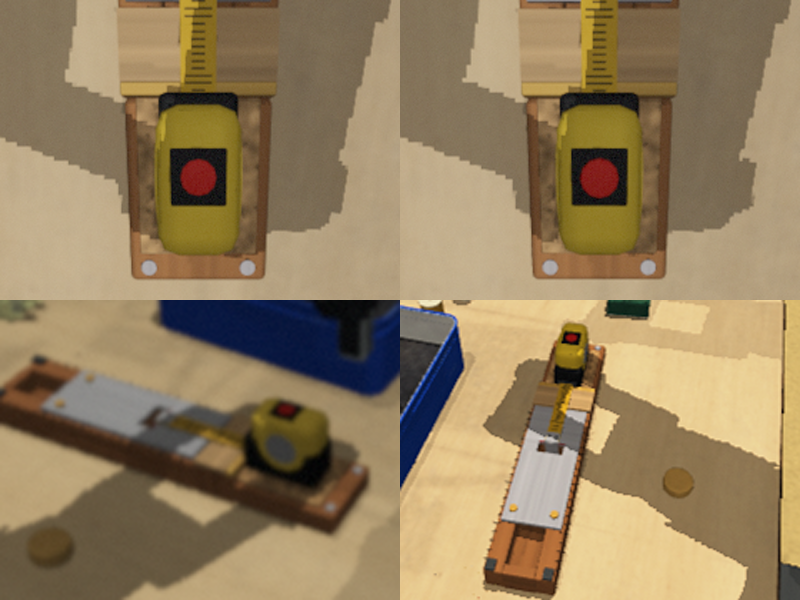

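The final composite shows the tape upright on the ledge against the brass step. The blade runs to the window with its hook in, and the button (wrist view, about 198,177) now stands flush.

```bash
python3 -c "
from rig import r
print(r.sign_off())"
```

```text
the job is handed in; nothing more can be done
None
```

The job is handed in at about 19 s of the 61 s allowed: the hook is in the window, the tape stands upright on the ledge held against the brass step, and the button was then pressed about 5.5 of its 6 mm with at most about 12 N. The lock showed only in the pictures, where the button stayed down.

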